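# Put the polishing kit away on its prop-leg rack

## Robot

A 7-joint arm with a two-finger parallel gripper is mounted at the origin on the work surface. World frame = base frame: x ahead of the robot, y to its left, z up, the work surface at z = 0. Lengths are in m, angles in rad, forces in N, time in s.
With the tool pointing down it reaches from about 0.4 to 0.875 m from the base axis. Payload 6.5 kg.
Tool frame: the origin (TCP) lies midway between the tips of the shut fingers; the grasp point (between the pads) lies 19 mm behind it; z points along the fingers, y is the line along which they close (so a half turn about z gives the same grasp; the last joint's range is limited). The gripper opens to 88 mm and grips with 3 to 60 N. Pads are 18 mm wide; open, the fingers measure 123 mm over their backs; the gripper's body (75 mm by 187 mm) begins 45 mm behind the grasp point.
Start: joints at [1.11, 0.536, -0.004, 1.538, 0.003, 1.067, -0.071], TCP at [0.25, -0.6, 0.239] pointing down, gripper open.
Joint ranges: [-2.7, 2.7], [-0.37, 2.16], [-1.27, 1.26], [0.24, 2.4], [-1.31, 4.45], [0.19, 1.91], [-2.76, 2.76]. Speed limits (rad/s): [2.39, 2.39, 3.14, 3.14, 3.14, 3.14, 3.14].

## Interface

Orientations are given as [roll, pitch, yaw] about the fixed x, y, z axes, in that order (R = Rz(yaw) Ry(pitch) Rx(roll)).
In Python, from bench import read_state, read_camera, calibration, sign_off gives the robot as it stands.
- The arm moves only by the tool step_arm, never from a script. Its arguments are lists of equal length, an entry for each row: "xyz": the shift along the tool's x, y, z scaled (see below), a list of three; "twist": the turn, a rotation vector about the tool's x, y, z scaled (see below), a list of three; "hand": the opening, from 0 (shut) to 1 (fully open). In form: {"xyz": [[x, y, z], ...], "twist": [[rx, ry, rz], ...], "hand": [hand, ...]}. A call has exactly 8 rows; each row shifts and turns the commanded pose from where the row before left it, along the tool's axes as they then stand; what a row does not reach is not made up. The controller multiplies each number of a shift by 120 mm and each number of a turn by 180 degrees. A row lasts 1/12 s, in which the tool goes at most 41.7 mm and 7.16 degrees, less where a joint would pass 70% of its speed; a pose out of reach is approached as far as the arm can. A call with a number of a shift or a turn outside -1 to 1 is refused whole. A call with a gripper value outside its range is refused whole. The fingers move at their own pace and stop on an object; "squeeze" is the grip in N (left out, the last holds). Time passes only in rows, so rows that do not move let the fingers close, or fill a call up. It gives the time, the measured TCP pose, the force, the opening and the grip force at its end, in the units of the state.
- read_state(): the state, without advancing time (a new reading comes with each control period).
- read_camera(name): name is "side" or "top" or "wrist"; returns the picture (384x512x3 uint8, red, green, blue); there is no depth.
- calibration(name): a dict with "fx", "fy", "cx", "cy" (pixels), "xyz" and "orientation" of the camera in the world. Camera axes: x right, y down, z forward; pixel columns grow to the right and rows downward; lengths in m; the calibration is good to about 2 mm. A picture is of the moment at which its call begins: read the wrist's pose just before it. calibration takes no time and is no camera call; for the wrist camera it gives the pose at the moment of the call.
- sign_off(): hands the job in; it is judged then, once.
The state is a dict: "time": time; "qpos": joint angles; "dq": joint speeds; "tau": joint torques, N m; "ee_pos": TCP position; "orientation": TCP orientation; "ft_force": force on the tool from outside, world axes, zero at the start; "ft_torque": the same for the moment, N m; "width": opening from 0.0 (shut) to 1.0 (fully open); "finger_force": force on a finger pad.
Only numpy, scipy, OpenCV 4.12 (cv2) and the standard library are available. Lean on these libraries where they do the work, as an engineer would, in place of code of your own. Each camera call takes 0.05 s, during which the arm holds its last target. There are 200 camera calls.

## Task

Put the polishing kit away: first swing the rack's red prop leg out from behind the board, pushing it until it comes up against its stop, and only then hang every standing polish brush by the eye in its handle on a peg of the rack, one to a peg. Lay both polish tins flat, lid up, side by side in the clear tray (at any time), and leave the mug and the black brush where they are.

Things in the scene. Friction and masses are not known exactly. Their poses are not given: they have to be found in the camera images.
- rack: Wooden tool rack, does not move: upright board 250 wide (its y), 14 thick (its x), top edge 165 above the desk, on a foot plank 250 wide, 14 high, x -30 to +20. Origin: on the desk under the board's centre, z up. Its -x side is the front, with three steel pegs; the folding leg is on its +x side (back). Right (-y) end of the board at y = -125.
- leg (a joint): Prop leg, a red strut frame 10 thick, on a vertical hinge at the board's back. 0 = folded flat against the board, pointing along the rack's -y; grows as the free end swings out to the rack's +x (anticlockwise from above), up to a hard stop at 1.25 rad. Stiff hinge (0.08 N m): stays where it is left. Starts between 0 and 0.3.
- leg_hinge (a point): Point on the leg's vertical hinge axis, 130 above the desk. Axes as the rack's. Rack coordinates (14, -30, 130) mm.
- leg_push (a point): Point on the leg face that looks to the board (the face to push), 135 from the hinge axis, 130 above the desk; turns with the leg: +x = push direction, -y = outward along the leg. Here the leg is a solid post, 115 to 155 from the hinge, 2 to 158 above the desk. Folded, it reaches 60 past the board's -y end, where it can be pushed from the front. It lies 5 off the hinge axis plane.
- tray: Clear plastic tray with white rim, fixed: 136 (x) x 236 (y) x 20 high outside, walls and floor 4 thick. Origin under its centre, z up.
- tray_in (a point): Centre of the tray's inner floor, 4 above the desk.
- mug: White mug, 80 across, 92 high, bystander. Origin: centre of its underside.
- blackbrush: Black oblong shoe brush, 60 x 165 x 44 high, bystander, lying on its bristles. Origin: centre of its underside.
- peg1 (a point): Peg 1 of 3 on the rack's front (rack y = -80): level steel rod 7 in diameter, sticking out along the rack's -x. This point is on the rod's axis, 150 above the desk, 38 from the board's face, where an eye hangs well. The rod ends 37 farther out in an upturned tip whose top is 11.5 above the rod's axis. Axes as the rack's.
- peg2 (a point): Peg 2 of 3 on the rack's front (rack y = 0): level steel rod 7 in diameter, sticking out along the rack's -x. This point is on the rod's axis, 150 above the desk, 38 from the board's face, where an eye hangs well. The rod ends 37 farther out in an upturned tip whose top is 11.5 above the rod's axis. Axes as the rack's.
- peg3 (a point): Peg 3 of 3 on the rack's front (rack y = 80): level steel rod 7 in diameter, sticking out along the rack's -x. This point is on the rod's axis, 150 above the desk, 38 from the board's face, where an eye hangs well. The rod ends 37 farther out in an upturned tip whose top is 11.5 above the rod's axis. Axes as the rack's.
- brush1_eye (a point): Polish brush 1 (plain light wood handle, black bristles; may be absent), 110 g, standing on a round head 56 wide, 38 high; flat handle above it 10 thick (x), 40 wide (y), up to 138. This point: centre of its eye, a square hole along x, 24 wide, 26 high, 75 above the underside. Grip the solid end above the eye (88 to 138 up) across the 10 mm. Either face may be in front when hung.
- brush2_eye (a point): Polish brush 2 (blue handle, black bristles; may be absent), 110 g, standing on a round head 56 wide, 38 high; flat handle above it 10 thick (x), 40 wide (y), up to 138. This point: centre of its eye, a square hole along x, 24 wide, 26 high, 75 above the underside. Grip the solid end above the eye (88 to 138 up) across the 10 mm. Either face may be in front when hung.
- brush3_eye (a point): Polish brush 3 (yellow handle, brown bristles; may be absent), 110 g, standing on a round head 56 wide, 38 high; flat handle above it 10 thick (x), 40 wide (y), up to 138. This point: centre of its eye, a square hole along x, 24 wide, 26 high, 75 above the underside. Grip the solid end above the eye (88 to 138 up) across the 10 mm. Either face may be in front when hung.
- tin1_mid (a point): Polish tin 1 (black), 56 across, 30 high, 100 g, lid up. This point is its centre, 15 above its underside.
- tin2_mid (a point): Polish tin 2 (red), 56 across, 30 high, 100 g, lid up. This point is its centre, 15 above its underside.
Not all that is in view belongs to the job. Leave any green look-alike of the part that bears brush2_eye alone. Of the things that look like the part that bears tin2_mid, take the one that is farthest to the robot's right at the start.

How it is judged:
On the way, in this order (a step that is already met when the one before it is completed fails the run):
1. the prop leg is swung out to its stop (value of joint leg above 1.19 rad), for 0.2 s.
2. every brush hangs by its eye on a peg ((y of brush1_eye in the frame of peg1 between -0.014 and 0.014 m or y of brush1_eye in the frame of peg2 between -0.014 and 0.014 m or y of brush1_eye in the frame of peg3 between -0.014 and 0.014 m) and x of brush1_eye in the frame of rack between -0.082 and -0.008 m and z of brush1_eye in the frame of rack between 0.133 and 0.15 m and angle between each of brush1_eye, brush2_eye, brush3_eye's own z axis and vertical below 0.3 rad and (y of brush2_eye in the frame of peg1 between -0.014 and 0.014 m or y of brush2_eye in the frame of peg2 between -0.014 and 0.014 m or y of brush2_eye in the frame of peg3 between -0.014 and 0.014 m) and x of brush2_eye in the frame of rack between -0.082 and -0.008 m and z of brush2_eye in the frame of rack between 0.133 and 0.15 m and (y of brush3_eye in the frame of peg1 between -0.014 and 0.014 m or y of brush3_eye in the frame of peg2 between -0.014 and 0.014 m or y of brush3_eye in the frame of peg3 between -0.014 and 0.014 m) and x of brush3_eye in the frame of rack between -0.082 and -0.008 m and z of brush3_eye in the frame of rack between 0.133 and 0.15 m), for 0.3 s.
At the end, for the whole second after the job is handed in: The leg stands within 0.06 rad of its 1.25 rad stop; every brush present hangs on a peg (eye centre within 14 mm sideways of a peg's axis, between the board and the upturned tip, weight on the peg, within 0.3 rad of upright); both tins lie flat (0.12 rad) on the tray's floor (all of step 2 and value of joint leg above 1.19 rad and x of tin1_mid in the frame of tray between -0.045 and 0.045 m and y of tin1_mid in the frame of tray between -0.095 and 0.095 m and z of tin1_mid in the frame of tray between 0.014 and 0.026 m and angle between each of tin1_mid, tin2_mid's own z axis and vertical below 0.12 rad and x of tin2_mid in the frame of tray between -0.045 and 0.045 m and y of tin2_mid in the frame of tray between -0.095 and 0.095 m and z of tin2_mid in the frame of tray between 0.014 and 0.026 m); the robot touches nothing.
It fails at once if a brush is put on a peg while the leg is still folded in (value of joint leg below 1.1 rad and ((x of brush1_eye in the frame of rack between -0.07 and -0.005 m and y of brush1_eye in the frame of rack between -0.12 and 0.12 m and z of brush1_eye in the frame of rack between 0.13 and 0.152 m) or (x of brush2_eye in the frame of rack between -0.07 and -0.005 m and y of brush2_eye in the frame of rack between -0.12 and 0.12 m and z of brush2_eye in the frame of rack between 0.13 and 0.152 m) or (x of brush3_eye in the frame of rack between -0.07 and -0.005 m and y of brush3_eye in the frame of rack between -0.12 and 0.12 m and z of brush3_eye in the frame of rack between 0.13 and 0.152 m))).
It fails at once if the mug is disturbed (3 cm) or tipped (distance of mug from where it was at the start of the episode above 0.03 m or angle between mug's own z axis and vertical above 0.4 rad).
It fails at once if the black brush is disturbed (3 cm) (distance of blackbrush from where it was at the start of the episode above 0.03 m).
Of brush1, brush2, brush3 only 2 to 3 are there at a start; the rules pass over those that are not, and their reading is None.
At some moment in a run one of tin1, tin2, brush1, brush2, brush3 may be knocked a few centimetres aside while the robot is not near it.
It also fails if it takes over 210 s, if anything falls off the work surface, if the arm or the gripper's body presses on something with over 40 N, if the wrist force passes 120 N, or if a joint passes its speed limit or range.

## Working session

There is one attempt and no reset: what is moved stays moved. The work goes in short steps, Python scripts to look and compute and a tool call to move; the robot and the scene stay as the last step left them, time stands still between calls to the robot, and variables do not carry over. Pictures are saved under pics/ and viewed, at most 14 in all, crops included, and the job is handed in when it is done.

Besides the shell and the picture viewer there is one more tool, called after "Request:" as name(argument=value, ...) on one line, values as JSON. step_arm: Moves the arm, as the interface text tells. Shifts and turns lie within -1 to 1; 1 stands for 120 mm of shift or 180 degrees of turn. Its arguments: {"type":"object","properties":{"xyz":{"type":"array"},"twist":{"type":"array"},"hand":{"type":"array"},"squeeze":{"type":"number"}},"required":["xyz","twist","hand"]}

```bash
ls; mkdir -p pics; python3 - <<'E'
from bench import *
import cv2
s=read_state();print(s)
for n in("top","side","wrist"):
    print(n,calibration(n)); cv2.imwrite(f"pics/{n}0.png",read_camera(n)[:,:,::-1])
import numpy as np
a=[cv2.imread(f"pics/{n}0.png") for n in("top","side")]
E
```

```text
pics
{'time': 0.0, 'qpos': array([ 1.10978788,  0.53716407, -0.0044036 ,  1.53882028,  0.00262723,
        1.06728486, -0.07122196]), 'dq': array([ 1.22190915e-03, -7.04162315e-04, -6.52852382e-04, -1.42664087e-04,
       -4.72103566e-04, -1.82337153e-03,  7.15258463e-05]), 'tau': array([-2.00425930e-03, -5.70987332e+01,  9.89688411e-01, -2.51607496e+01,
       -5.62810188e-02,  1.80074119e-02,  1.24472804e-04]), 'ee_pos': array([ 0.24974415, -0.59947254,  0.23786137]), 'orientation': array([-3.13992926e+00,  1.64517097e-04,  3.94841490e-01]), 'ft_force': array([0.95892926, 0.94150668, 0.46965358]), 'ft_torque': array([ 0.02632452, -0.05447533, -0.02758338]), 'finger_force': 0.0, 'width': 0.9990291609343093}
top {'fx': 418.70773418776236, 'fy': 418.70773418776236, 'cx': 249.4456738933506, 'cy': 189.60617826721085, 'xyz': array([0.43791479, 0.08593964, 1.26774363]), 'orientation': array([-3.02586617, -0.0166696 , -1.54140756])}
side {'fx': 400.30731014806673, 'fy': 400.30731014806673, 'cx': 254.5002644725778, 'cy': 187.60036391775688, 'xyz': array([ 0.50159125, -0.60545375,  0.83259308]), 'orientation': array([-2.39090506,  0.01501043, -0.1278823 ])}
wrist {'fx': 327.5555736887275, 'fy': 327.5555736887275, 'cx': 259.44291764850544, 'cy': 185.08791475484946, 'xyz': array([ 0.32620989, -0.5671692 ,  0.38390185]), 'orientation': array([ 2.82068562e+00,  4.99533978e-04, -1.17602401e+00])}
```

View pics/top0.png

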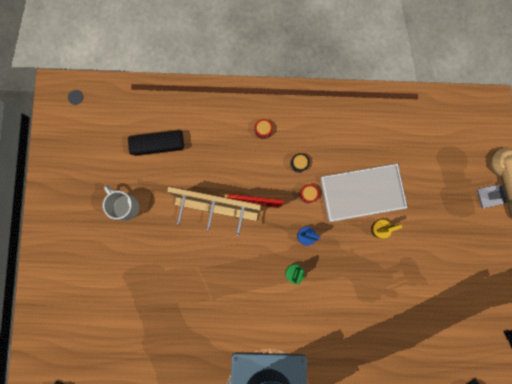

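View pics/side0.png

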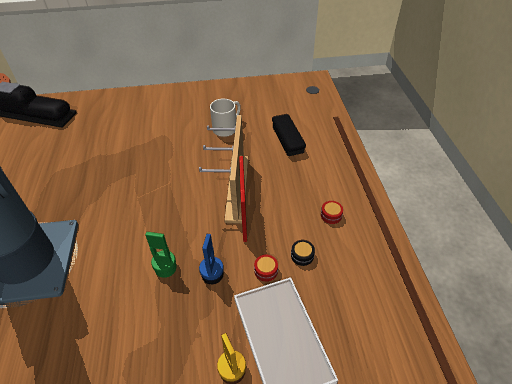

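Top view: up = +x, left = +y. Red tins are at (263,128) and (310,193), and the rightmost is (310,193). The black tin is at (301,162). Brushes: blue (308,236), yellow (382,229), green look-alike (295,273) to leave alone. Tray is around (364,192), the rack board runs (168,189) to (262,207), and the leg's end is at (282,204).

```bash
cat > h.py <<'E'
import numpy as np, cv2
from bench import *
from scipy.spatial.transform import Rotation as Ro
def R(c): return Ro.from_euler('xyz',c['orientation']).as_matrix()
def onz(c,u,v,z):
    d=R(c)@np.array([(u-c['cx'])/c['fx'],(v-c['cy'])/c['fy'],1]); o=np.array(c['xyz'])
    return o+d*(z-o[2])/d[2]
def proj(c,p):
    q=R(c).T@(np.array(p)-c['xyz']); return np.array([c['cx']+c['fx']*q[0]/q[2],c['cy']+c['fy']*q[1]/q[2]])
def tri(c1,p1,c2,p2):
    A=[];b=[]
    for c,p in((c1,p1),(c2,p2)):
        d=R(c)@np.array([(p[0]-c['cx'])/c['fx'],(p[1]-c['cy'])/c['fy'],1]); d/=np.linalg.norm(d)
        P=np.eye(3)-np.outer(d,d);A.append(P);b.append(P@np.array(c['xyz']))
    return np.linalg.lstsq(np.vstack(A),np.hstack(b),rcond=None)[0]
COL=dict(blue=((105,110,50),(125,255,255)),green=((45,110,40),(80,255,255)),yellow=((22,170,120),(33,255,255)),red=((0,190,80),(5,255,255)),lid=((11,150,190),(19,255,255)))
def blobs(img,col,amin=15):
    hsv=cv2.cvtColor(img,cv2.COLOR_RGB2HSV);m=cv2.inRange(hsv,*map(np.array,COL[col]))
    n,l,s,c=cv2.connectedComponentsWithStats(m); return [(c[i].round(1),s[i].tolist()) for i in range(1,n) if s[i][4]>=amin],l,m
E
python3 - <<'E'
from h import *
for n in("top","side"):
    im=cv2.imread(f"pics/{n}0.png")[:,:,::-1].copy()
    for k in COL: print(n,k,[(b[0].tolist(),b[1]) for b in blobs(im,k)[0]])
t=cv2.imread("pics/top0.png")[110:300,155:420]; s=cv2.imread("pics/side0.png")[110:384,130:350]
cv2.imwrite("pics/topc.png",cv2.resize(t,None,fx=3,fy=3,interpolation=2))
cv2.imwrite("pics/sidec.png",cv2.resize(s,(480,598),interpolation=2))
E
```

```text
top blue [([307.0, 235.7], [298, 227, 22, 18, 270])]
top green [([294.7, 273.3], [286, 264, 19, 20, 281])]
top yellow [([384.2, 229.2], [373, 220, 29, 18, 209])]
top red [([258.6, 131.1], [255, 121, 12, 16, 28]), ([270.4, 130.3], [268, 124, 5, 12, 16]), ([303.2, 191.3], [301, 185, 9, 16, 24]), ([316.0, 192.1], [311, 185, 8, 16, 23]), ([257.3, 199.6], [229, 194, 55, 13, 298])]
top lid [([263.2, 127.1], [257, 121, 13, 13, 127]), ([300.0, 161.6], [295, 156, 11, 12, 104]), ([309.6, 192.9], [303, 187, 14, 13, 140])]
side blue [([209.9, 263.1], [199, 234, 24, 46, 544])]
side green [([160.7, 254.9], [145, 232, 31, 46, 858])]
side yellow [([227.0, 342.6], [222, 334, 12, 20, 76]), ([224.5, 367.1], [218, 353, 18, 25, 238]), ([240.6, 362.4], [238, 357, 6, 12, 28])]
side red [([242.5, 197.9], [239, 156, 8, 86, 338]), ([332.1, 211.1], [322, 201, 21, 18, 133]), ([332.0, 221.5], [326, 219, 14, 5, 35]), ([265.8, 266.5], [254, 254, 24, 23, 184]), ([265.9, 279.0], [259, 276, 16, 6, 37])]
side lid [([332.2, 207.9], [325, 203, 16, 12, 139]), ([302.8, 248.7], [295, 242, 17, 14, 187]), ([265.5, 263.9], [257, 257, 18, 15, 209])]
```

View pics/topc.png

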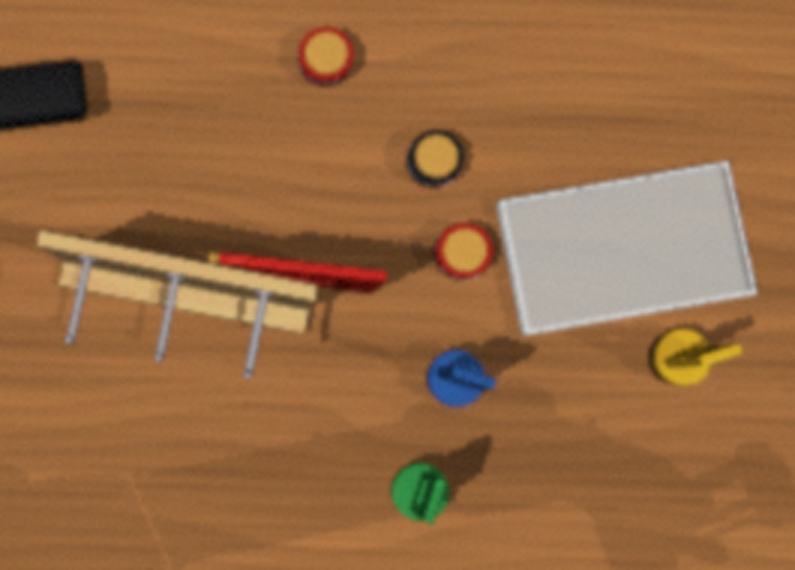

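View pics/sidec.png

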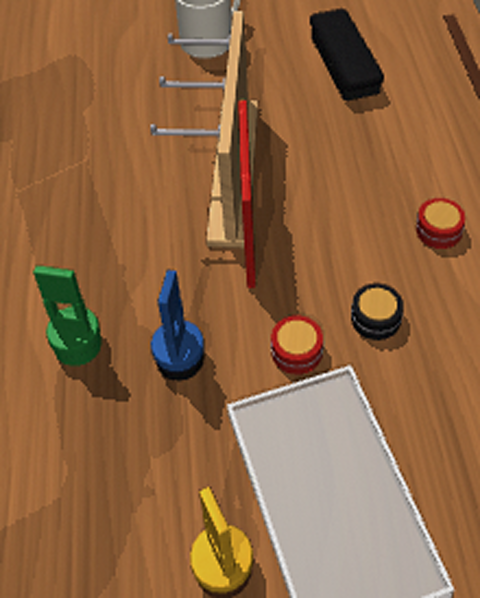

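View pics/wrist0.png

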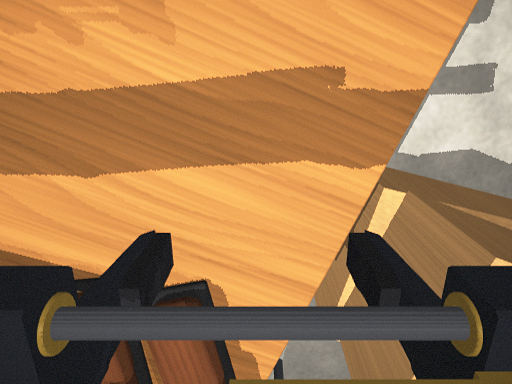

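Wrist view shows only empty desk and the open fingers. The top crop (scale 3, offset 155,110) shows the rack with pegs, the leg's free end near (385,281), and the tray corners. Only blue and yellow brushes exist, so the wooden one is absent. Both handles are seen roughly edge-on.

```bash
python3 - <<'E'
from h import *
np.set_printoptions(precision=4,suppress=True)
t=calibration("top");s=calibration("side")
T=lambda u,v:(u/3+155-1/3,v/3+110-1/3); S=lambda u,v:(u/2.182+130-.3,v/2.182+110-.3)
for nm,p in dict(bLb=(40,231),bLf=(38,245),bRb=(317,285),bRf=(315,299)).items(): print(nm,onz(t,*T(*p),.165))
for a,b in (((70,342),(170,40)),((160,358),(162,82)),((249,374),(153,131))): print("pegtip",onz(t,*T(*a),.158),tri(t,T(*a),s,S(*b)))
for p in ((88,260),(176,278),(264,293)): print("pegbase",onz(t,*T(*p),.1535))
for p in ((387,272),(383,290)): print("legend",onz(t,*T(*p),.158))
c=[onz(t,*T(*p),.02) for p in ((500,202),(728,163),(756,294),(525,333))]
print("tray",np.mean(c,0),[np.linalg.norm(c[i]-c[i-1]) for i in range(4)], c)
for n,a,b in (("redFar",(263.2,127.1),(332.2,207.9)),("black",(300,161.6),(302.8,248.7)),("red",(309.6,192.9),(265.5,263.9))): print(n,onz(t,*a,.03),tri(t,a,s,b))
# brush heads: crop circles, head top z .038
for n,p in (("blue",(458,378)),("yellow",(682,357)),("green",(420,492))): print(n,onz(t,*T(*p),.03))
print("yellow top",onz(t,*T(742,348),.138),onz(t,*T(704,357),.138),tri(t,T(723,353),s,S(206,490)))
print("blue top",onz(t,*T(493,383),.138),tri(t,T(475,376),s,S(172,271)))
E
```

```text
bLb [0.5677 0.2869 0.165 ]
bLf [0.5552 0.288  0.165 ]
bRb [0.5275 0.0414 0.165 ]
bRf [0.5151 0.0428 0.165 ]
pegtip [0.4712 0.2569 0.158 ] [0.4731 0.2573 0.1558]
pegtip [0.4595 0.1774 0.158 ] [0.4608 0.1774 0.1583]
pegtip [0.4479 0.0988 0.158 ] [0.4482 0.0988 0.1564]
pegbase [0.5444 0.2452 0.1535]
pegbase [0.5308 0.1664 0.1535]
pegbase [0.5198 0.0878 0.1535]
legend [ 0.5415 -0.0208  0.158 ]
legend [ 0.5254 -0.0175  0.158 ]
tray [ 0.5865 -0.2753  0.02  ] [np.float64(0.1334800470847105), np.float64(0.23604394560450387), np.float64(0.1348839634431938), np.float64(0.23623740609670174)] [array([ 0.6286, -0.1465,  0.02  ]), array([ 0.6759, -0.3777,  0.02  ]), array([ 0.5437, -0.4044,  0.02  ]), array([ 0.4977, -0.1727,  0.02  ])]
redFar [0.7743 0.0335 0.03  ] [0.7737 0.0336 0.0357]
black [ 0.6718 -0.0799  0.03  ] [ 0.672  -0.0793  0.0347]
red [ 0.5781 -0.11    0.03  ] [ 0.5782 -0.1091  0.0354]
blue [ 0.4512 -0.1049  0.03  ]
yellow [ 0.4783 -0.3261  0.03  ]
green [ 0.34   -0.0694  0.03  ]
yellow top [ 0.4845 -0.3446  0.138 ] [ 0.4754 -0.3101  0.138 ] [ 0.4774 -0.3176  0.165 ]
blue top [ 0.4465 -0.1198  0.138 ] [ 0.4561 -0.0994  0.1604]
```

Request:
step_arm(xyz=[[0,0,0],[0,0,0],[0,0,0],[0,0,0],[0,0,0],[0.06,-0.28,0],[0.06,-0.28,0],[0.06,-0.28,0]], twist=[[0,0,0.035],[0,0,0.035],[0,0,0.035],[0,0,0.035],[0,0,0.035],[0,0,0],[0,0,0],[0,0,0]], hand=[0,0,0,0,0,0,0,0], squeeze=20)

```text
time: 0.82
ee_pos: [0.2869, -0.5025, 0.2382]
orientation: [-3.141, 0.001, -0.156]
ft_force: [1.5, -0.0, 0.5]
width: 0.419
finger_force: 0.0
```

Request:
step_arm(xyz=[[0.06,-0.28,0],[0.06,-0.28,0],[0.06,-0.28,0],[0.06,-0.28,0],[0.06,-0.28,0],[0.06,-0.28,0],[0.06,-0.28,0],[0.06,-0.28,0]], twist=[[0,0,0],[0,0,0],[0,0,0],[0,0,0],[0,0,0],[0,0,0],[0,0,0],[0,0,0]], hand=[0,0,0,0,0,0,0,0])

```text
time: 1.48
ee_pos: [0.3854, -0.2454, 0.2387]
orientation: [3.142, 0.0, -0.155]
ft_force: [0.3, 0.2, 0.2]
width: 0.003
finger_force: 0.0
```

Request:
step_arm(xyz=[[0.07,-0.278,0],[0.07,-0.278,0],[0.07,-0.278,0],[0.07,-0.278,0],[0.07,-0.278,0],[0.07,-0.278,0],[0.07,-0.278,0],[0,-0.278,0]], twist=[[0,0,0],[0,0,0],[0,0,0],[0,0,0],[0,0,0],[0,0,0],[0,0,0],[0,0,0]], hand=[0,0,0,0,0,0,0,0])

```text
time: 2.15
ee_pos: [0.4858, 0.0091, 0.2388]
orientation: [-3.141, -0.001, -0.155]
ft_force: [0.7, -0.7, 0.6]
width: 0.008
finger_force: 0.0
```

Request:
step_arm(xyz=[[0,0,0],[0,0,0.2],[0,0,0.2],[0,0,0.2],[0,0,0.2],[0,0,0.2],[0,0,0],[0,0,0]], twist=[[0,0,0],[0,0,0],[0,0,0],[0,0,0],[0,0,0],[0,0,0],[0,0,0],[0,0,0]], hand=[0,0,0,0,0,0,0,0])

```text
time: 2.82
ee_pos: [0.4836, 0.0074, 0.1182]
orientation: [3.141, 0.003, -0.155]
ft_force: [0.5, -0.1, 0.2]
width: 0.005
finger_force: 0.0
```

Request:
step_arm(xyz=[[0.08,0,0],[0.08,0,0],[0.08,0,0],[0.08,0,0],[0.0675,0.005,0],[0.0675,0.005,0],[0.0675,0.005,0],[0.0675,0.005,0]], twist=[[0,0,0],[0,0,0],[0,0,0],[0,0,0],[0,0,-0.0191],[0,0,-0.0191],[0,0,-0.0191],[0,0,-0.0191]], hand=[0,0,0,0,0,0,0,0])

```text
time: 3.48
ee_pos: [0.5559, -0.0031, 0.1192]
orientation: [3.142, -0.0, 0.088]
ft_force: [-0.9, 0.6, -0.2]
width: 0.005
finger_force: 0.4
```

Request:
step_arm(xyz=[[0.0675,0.005,0],[0.0675,0.005,0],[0.0675,0.005,0],[0.0675,0.005,0],[0.0675,0.005,0],[0.0675,0.005,0],[0.0675,0.005,0],[0.0675,0.005,0]], twist=[[0,0,-0.0191],[0,0,-0.0191],[0,0,-0.0191],[0,0,-0.0191],[0,0,-0.0191],[0,0,-0.0191],[0,0,-0.0191],[0,0,-0.0191]], hand=[0,0,0,0,0,0,0,0])

```text
time: 4.15
ee_pos: [0.6185, 0.0109, 0.119]
orientation: [3.141, -0.0, 0.567]
ft_force: [-1.6, 0.3, 0.6]
width: 0.006
finger_force: 0.4
```

```bash
cat >> h.py <<'E'
O=np.array([.5414,.1648]);X=np.array([.9877,-.1564]);Y=np.array([.1564,.9877])
rk=lambda p:((np.array(p)[:2]-O)@X,(np.array(p)[:2]-O)@Y)
E
python3 - <<'E'
from h import *
s=read_state();print(s['ee_pos'],rk(s['ee_pos']),s['orientation'],s['ft_force'])
im=read_camera("top");cv2.imwrite("pics/t1.png",cv2.resize(im[90:290,150:420,::-1],None,fx=2.9,fy=2.9))
E
```

```text
[0.61851853 0.01085159 0.11904695] (np.float64(0.10024750343026476), np.float64(-0.13999351119675796)) [ 3.14134407e+00 -4.61746243e-05  5.67233305e-01] [-1.59052845  0.31345944  0.5832046 ]
```

View pics/t1.png

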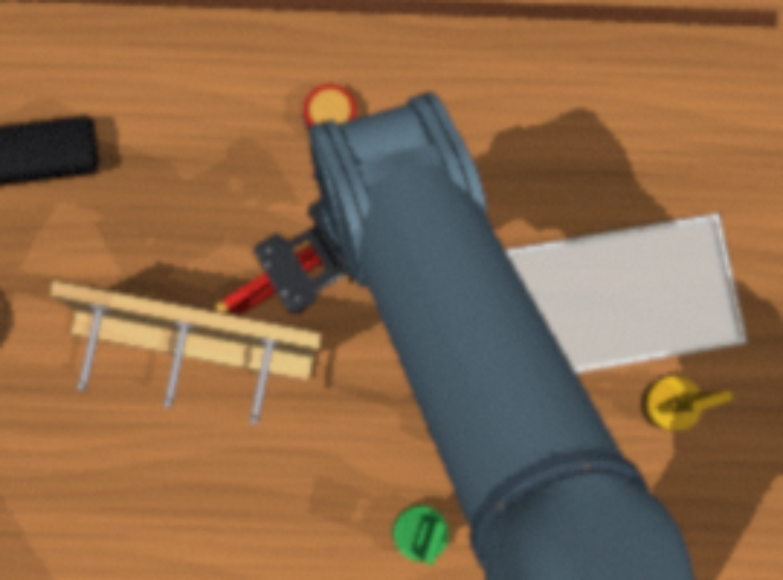

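The leg is swinging with the fingers: it runs from the hinge at about (222,308) to the gripper at (315,262). Continuing to the stop.

Request:
step_arm(xyz=[[0.0675,0.005,0],[0.0675,0.005,0],[0.0675,0.005,0],[0.0675,0.005,0],[0.0675,0.005,0],[0.0675,0.005,0],[0.0675,0.005,0],[0.0675,0.005,0]], twist=[[0,0,-0.0191],[0,0,-0.0191],[0,0,-0.0191],[0,0,-0.0191],[0,0,-0.0191],[0,0,-0.0191],[0,0,-0.0191],[0,0,-0.0191]], hand=[0,0,0,0,0,0,0,0])

```text
time: 4.87
ee_pos: [0.6672, 0.0522, 0.1189]
orientation: [3.141, 0.001, 1.046]
ft_force: [0.2, -1.0, 0.7]
width: 0.008
finger_force: 0.4
```

Request:
step_arm(xyz=[[0.05,0,0],[0.03,0,0],[0,0,0],[0,0,0],[0,0,0],[0,0,0],[0,0,0],[0,0,0]], twist=[[0,0,0],[0,0,0],[0,0,0],[0,0,0],[0,0,0],[0,0,0],[0,0,0],[0,0,0]], hand=[0,0,0,0,0,0,0,0])

```text
time: 5.53
ee_pos: [0.6689, 0.0549, 0.1187]
orientation: [-3.14, 0.011, 1.039]
ft_force: [-12.8, -12.2, 10.9]
width: -0.001
finger_force: 8.0
```

The force jump (about 18 N) and the position (rack 143, -89 mm; expected 138, -86) agree with the leg at its stop. Back off, rise, and go to the yellow brush.

Request:
step_arm(xyz=[[-0.17,0,0],[-0.17,0,0],[0,0,-0.18],[0,0,-0.18],[0,0,-0.18],[0,0,-0.18],[0,0,-0.18],[0,0,-0.18]], twist=[[0,0,0],[0,0,0],[0,0,-0.036],[0,0,-0.036],[0,0,-0.036],[0,0,-0.036],[0,0,-0.036],[0,0,-0.036]], hand=[0,0,0,0,0,0,0,0])

```text
time: 6.2
ee_pos: [0.6512, 0.0254, 0.2498]
orientation: [3.141, 0.0, 1.726]
ft_force: [-0.4, -0.5, 0.4]
width: 0.01
finger_force: 0.0
```

Request:
step_arm(xyz=[[0,0,0],[-0.22,-0.19,0],[-0.22,-0.19,0],[-0.22,-0.19,0],[-0.22,-0.19,0],[-0.22,-0.19,0],[-0.22,-0.19,0],[-0.22,-0.19,0]], twist=[[0,0,-0.034],[0,0,0],[0,0,0],[0,0,0],[0,0,0],[0,0,0],[0,0,0],[0,0,0]], hand=[0.6,0.6,0.6,0.6,0.6,0.6,0.6,0.6])

```text
time: 6.87
ee_pos: [0.5435, -0.1957, 0.2488]
orientation: [3.141, 0.001, 1.827]
ft_force: [-0.1, 0.1, 0.8]
width: 0.583
finger_force: 0.0
```

Request:
step_arm(xyz=[[-0.22,-0.19,0],[-0.22,-0.19,0],[-0.22,-0.19,0],[-0.2,-0.17,0],[0,0,0],[0,0,0],[0,0,0],[0,0,0]], twist=[[0,0,0],[0,0,0],[0,0,0],[0,0,0],[0,0,0],[0,0,0],[0,0,0],[0,0,0]], hand=[0.6,0.6,0.6,0.6,0.6,0.6,0.6,0.6])

```text
time: 7.53
ee_pos: [0.4858, -0.3149, 0.2487]
orientation: [3.141, -0.0, 1.832]
ft_force: [-0.1, 1.1, -0.5]
width: 0.599
finger_force: 0.0
```

```bash
python3 - <<'E'
from h import *
s=read_state();c=calibration("wrist");print(s['ee_pos'],s['orientation'],s['qpos'])
im=read_camera("wrist");cv2.imwrite("pics/w1.png",im[:,:,::-1])
im=read_camera("top");cv2.imwrite("pics/t2.png",im[:,:,::-1])
np.save("w1c.npy",c,allow_pickle=True)
print(blobs(im,'red')[0],blobs(im,'lid')[0],blobs(im,'blue')[0])
E
```

```text
[ 0.4858201  -0.31489701  0.24865235] [ 3.14061018e+00 -2.26681601e-04  1.83175339e+00] [ 0.99728579  0.49107463 -0.67676364  1.69268264  0.3408923   1.07832152
  0.47593053]
[(array([258.5, 131.5]), [255, 123, 12, 14, 24]), (array([270.4, 130.1]), [268, 124, 5, 12, 18]), (array([240.9, 172. ]), [226, 146, 30, 50, 328]), (array([303. , 191.6]), [301, 185, 8, 16, 22]), (array([316. , 192.2]), [311, 185, 8, 16, 25])] [(array([263.3, 127. ]), [257, 121, 13, 13, 132]), (array([300.1, 161.3]), [295, 156, 11, 11, 101]), (array([307. , 196.7]), [305, 194, 5, 6, 21])] [(array([306.9, 235.6]), [298, 227, 21, 18, 267])]
```

View pics/w1.png

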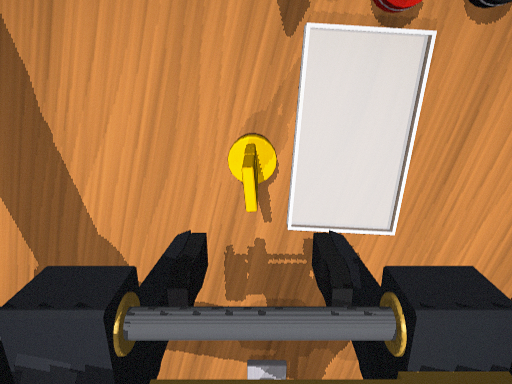

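The wrist view shows the yellow handle's top edge running from about (250,163) to (251,211) and its head at (252,158). It is nearly aligned with the image's vertical (tool x). The tray is to the right.

```bash
python3 - <<'E'
from h import *
np.set_printoptions(precision=4,suppress=True)
c=np.load("w1c.npy",allow_pickle=True).item()
im=cv2.imread("pics/w1.png")
hsv=cv2.cvtColor(im,cv2.COLOR_BGR2HSV);m=cv2.inRange(hsv,np.array([20,120,60]),np.array([35,255,255]))
for v in range(130,216,6):
    u=np.where(m[v,180:300])[0]+180
    print(v,(u.min(),u.max(),hsv[v,(u.min()+u.max())//2].tolist()) if len(u) else None)
a=onz(c,250,163,.138);b=onz(c,251.3,211,.138);print(a,b,np.linalg.norm(a-b),(a+b)/2,np.arctan2(*(b-a)[:2][::-1]))
print("head",onz(c,252.5,158,.038),"seen side", proj(calibration('top'),[.478,-.32,.138]))
E
```

```text
130 None
136 (np.int64(242), np.int64(261), [24, 255, 203])
142 (np.int64(234), np.int64(269), [23, 255, 238])
148 (np.int64(230), np.int64(273), [23, 255, 157])
154 (np.int64(229), np.int64(275), [22, 255, 176])
160 (np.int64(228), np.int64(276), [22, 255, 145])
166 (np.int64(229), np.int64(275), [23, 255, 153])
172 (np.int64(232), np.int64(272), [23, 255, 244])
178 (np.int64(237), np.int64(267), [26, 255, 252])
184 (np.int64(243), np.int64(257), [26, 255, 249])
190 (np.int64(244), np.int64(257), [27, 255, 250])
196 (np.int64(245), np.int64(257), [26, 255, 249])
202 (np.int64(245), np.int64(256), [27, 255, 250])
208 (np.int64(246), np.int64(256), [26, 255, 250])
214 None
[ 0.4751 -0.3009  0.138 ] [ 0.4866 -0.3413  0.138 ] 0.04197619654234785 [ 0.4808 -0.3211  0.138 ] -1.292764213141471
head [ 0.4803 -0.3205  0.038 ] seen side [392.9781 227.801 ]
```

Request:
step_arm(xyz=[[-0.038,-0.055,0],[0,0,0.243],[0,0,0.243],[0,0,0.243],[0,0,0.243],[0,0,0.243],[0,0,0],[0,0,0]], twist=[[0,0,-0.005],[0,0,0],[0,0,0],[0,0,0],[0,0,0],[0,0,0],[0,0,0],[0,0,0]], hand=[0.6,0.6,0.6,0.6,0.6,0.6,0.6,0.6])

```text
time: 8.3
ee_pos: [0.4795, -0.3211, 0.1019]
orientation: [-3.14, -0.002, 1.848]
ft_force: [1.0, 0.7, 0.2]
width: 0.602
finger_force: 0.0
```

Request:
step_arm(xyz=[[0,0,0],[0,0,0],[0,0,0],[0,0,0],[0,0,0],[0,0,0],[0,0,0],[0,0,0]], twist=[[0,0,0],[0,0,0],[0,0,0],[0,0,0],[0,0,0],[0,0,0],[0,0,0],[0,0,0]], hand=[0,0,0,0,0,0,0,0], squeeze=30)

```text
time: 8.97
ee_pos: [0.4799, -0.3224, 0.1028]
orientation: [3.141, 0.0, 1.846]
ft_force: [-0.6, 0.2, 2.1]
width: 0.113
finger_force: 30.0
```

Request:
step_arm(xyz=[[0,0,0],[0,0,0],[0,0,-0.2],[0,0,-0.2],[0,0,-0.2],[0,0,-0.2],[0,0,-0.2],[0,0,-0.2]], twist=[[0,0,0],[0,0,0],[0,0,0],[0,0,0],[0,0,0],[0,0,0],[0,0,0],[0,0,0]], hand=[0,0,0,0,0,0,0,0])

```text
time: 9.63
ee_pos: [0.4791, -0.3223, 0.2472]
orientation: [-3.141, -0.001, 1.846]
ft_force: [1.0, 0.3, -1.4]
width: 0.112
finger_force: 30.0
```

Request:
step_arm(xyz=[[0,0,-0.11],[0,0,-0.11],[0,0,-0.11],[0,0,-0.11],[0.297,-0.073,0],[0.297,-0.073,0],[0.297,-0.073,0],[0.297,-0.073,0]], twist=[[0,0,0.0344],[0,0,0.0344],[0,0,0.0344],[0,0,0.0344],[0,0,0],[0,0,0],[0,0,0],[0,0,0]], hand=[0,0,0,0,0,0,0,0])

```text
time: 10.3
ee_pos: [0.4665, -0.1746, 0.2989]
orientation: [-3.141, 0.0, 1.413]
ft_force: [0.3, 0.6, -1.8]
width: 0.108
finger_force: 30.0
```

Request:
step_arm(xyz=[[0.297,-0.073,0],[0.297,-0.073,0],[0.297,-0.073,0],[0.297,-0.073,0],[0.297,-0.073,0],[0.297,-0.073,0],[0.297,-0.073,0],[0.297,-0.073,0]], twist=[[0,0,0],[0,0,0],[0,0,0],[0,0,0],[0,0,0],[0,0,0],[0,0,0],[0,0,0]], hand=[0,0,0,0,0,0,0,0])

```text
time: 10.97
ee_pos: [0.4418, 0.1177, 0.2991]
orientation: [-3.141, 0.001, 1.414]
ft_force: [1.3, -0.1, -1.2]
width: 0.111
finger_force: 30.0
```

Request:
step_arm(xyz=[[0.297,-0.073,0],[0.297,-0.073,0],[0.297,-0.073,0],[0.297,-0.073,0],[0,0,0],[0,0,0],[0,0,0],[0,0,0]], twist=[[0,0,0],[0,0,0],[0,0,0],[0,0,0],[0,0,0],[0,0,0],[0,0,0],[0,0,0]], hand=[0,0,0,0,0,0,0,0])

```text
time: 11.63
ee_pos: [0.4307, 0.2609, 0.2989]
orientation: [-3.141, 0.002, 1.412]
ft_force: [0.1, 0.2, -0.9]
width: 0.109
finger_force: 30.0
```

Request:
step_arm(xyz=[[0.012,0,0.195],[0,0,0.195],[0,0,0.195],[0,0,0.195],[0,0,0.195],[0,0,0],[0,0,0],[0,0,0]], twist=[[0,0,0],[0,0,0],[0,0,0],[0,0,0],[0,0,0],[0,0,0],[0,0,0],[0,0,0]], hand=[0,0,0,0,0,0,0,0])

```text
time: 12.3
ee_pos: [0.4314, 0.2638, 0.1835]
orientation: [3.14, -0.001, 1.412]
ft_force: [-0.1, 0.0, -1.0]
width: 0.113
finger_force: 30.0
```

```bash
python3 - <<'E'
from h import *
s=read_state();c=calibration("wrist");print(s['ee_pos'],rk(s['ee_pos']),s['orientation'])
a=read_camera("wrist")[:,:,::-1];b=read_camera("side")[:,:,::-1]
np.save("w2c.npy",c,allow_pickle=True)
cv2.imwrite("pics/w2.png",np.hstack([cv2.resize(a,(400,300)),cv2.resize(b[70:220,120:320],(400,300),interpolation=2)]))
for n in (a,):cv2.imwrite("pics/w2a.png",n)
E
```

```text
[0.43138633 0.2638468  0.18348817] (np.float64(-0.12415142590110878), np.float64(0.08062238914874299)) [ 3.14045971e+00 -7.48402216e-04  1.41249239e+00]
```

View pics/w2.png

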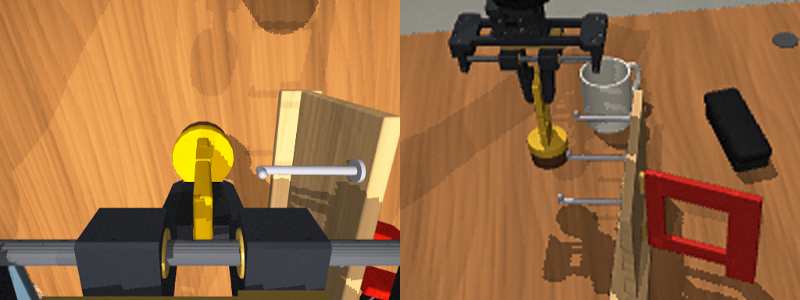

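The wrist view shows peg 3 from tip (262,173) to base (360,170) in the half-size picture. The side view shows the brush upright in front of the pegs and the leg swung out.

```bash
python3 - <<'E'
from h import *
c=np.load("w2c.npy",allow_pickle=True).item()
for u,v,z in((264,171,.15),(310,171,.15),(350,171,.15)):
    p=onz(c,u*1.28,v*1.28,z);print(p,rk(p))
E
```

```text
[0.47852669 0.25838456 0.15      ] (np.float64(-0.07673659624429979), np.float64(0.08260008305632204))
[0.5133467  0.25279496 0.15      ] (np.float64(-0.04147065220824146), np.float64(0.08252508828873667))
[0.54364534 0.24793117 0.15      ] (np.float64(-0.01078399324551691), np.float64(0.08245983159648629))
```

Request:
step_arm(xyz=[[0.01,0.094,0.01],[0,0.094,0],[0,0.094,0],[0,0.094,0],[0,0.094,0],[0,0.094,0],[0,0.094,0],[0,0,0]], twist=[[0,0,0],[0,0,0],[0,0,0],[0,0,0],[0,0,0],[0,0,0],[0,0,0],[0,0,0]], hand=[0,0,0,0,0,0,0,0])

```text
time: 13.07
ee_pos: [0.5114, 0.252, 0.1809]
orientation: [3.141, -0.0, 1.411]
ft_force: [-0.1, 0.2, -1.8]
width: 0.115
finger_force: 30.0
```

Request:
step_arm(xyz=[[0,0,0.03],[0,0,0.03],[0,0,0.03],[0,0,0],[0,0,0],[0,0,0],[0,0,0],[0,0,0]], twist=[[0,0,0],[0,0,0],[0,0,0],[0,0,0],[0,0,0],[0,0,0],[0,0,0],[0,0,0]], hand=[0,0,0,0,0,0,0,0])

```text
time: 13.73
ee_pos: [0.5087, 0.2531, 0.1705]
orientation: [3.141, -0.0, 1.414]
ft_force: [1.0, -0.5, -1.1]
width: 0.114
finger_force: 30.0
```

Request:
step_arm(xyz=[[0,0,0.015],[0,0,0],[0,0,0],[0,0,0],[0,0,0],[0,0,0],[0,0,0],[0,0,0]], twist=[[0,0,0],[0,0,0],[0,0,0],[0,0,0],[0,0,0],[0,0,0],[0,0,0],[0,0,0]], hand=[0,0,0.3,0.3,0.3,0.3,0.3,0.3])

```text
time: 14.4
ee_pos: [0.5087, 0.253, 0.1685]
orientation: [3.142, -0.0, 1.414]
ft_force: [-0.2, 0.2, -0.6]
width: 0.298
finger_force: 0.0
```

Request:
step_arm(xyz=[[0,0,0],[0,0,-0.1],[0,0,-0.2],[0,0,-0.2],[0,0,-0.2],[0,0,-0.2],[0,0,0],[0,0,0]], twist=[[0,0,0],[0,0,0],[0,0,0],[0,0,0],[0,0,0],[0,0,0],[0,0,0],[0,0,0]], hand=[0.3,0.3,0.3,0.3,0.3,0.3,0.6,0.6])

```text
time: 15.07
ee_pos: [0.5093, 0.2535, 0.2785]
orientation: [3.139, -0.002, 1.414]
ft_force: [-0.7, -0.3, -0.1]
width: 0.426
finger_force: 0.0
```

```bash
python3 - <<'E'
from h import *
s=read_state();print(s['ee_pos'],rk(s['ee_pos']),s['orientation'])
t=read_camera("top");b=read_camera("side")
for k in('blue','yellow','lid'): print(k,blobs(t,k)[0],blobs(b,k)[0])
cv2.imwrite("pics/s3.png",np.hstack([cv2.resize(b[70:220,120:320,::-1],(400,300),interpolation=2),cv2.resize(t[110:260,160:360,::-1],(400,300),interpolation=2)]))
E
```

```text
[0.50931108 0.25354107 0.27848265] (np.float64(-0.04557332957292626), np.float64(0.08263084447147634)) [ 3.13878176e+00 -1.70609819e-03  1.41387694e+00]
blue [(array([306.9, 235.6]), [298, 227, 21, 18, 268])] [(array([209.9, 262.4]), [199, 234, 24, 46, 580])]
yellow [] [(array([215.7, 143.7]), [213, 141, 7, 6, 25])]
lid [(array([263.3, 127.2]), [257, 121, 14, 14, 154])] [(array([332.2, 207.9]), [325, 202, 16, 13, 146])]
```

View pics/s3.png

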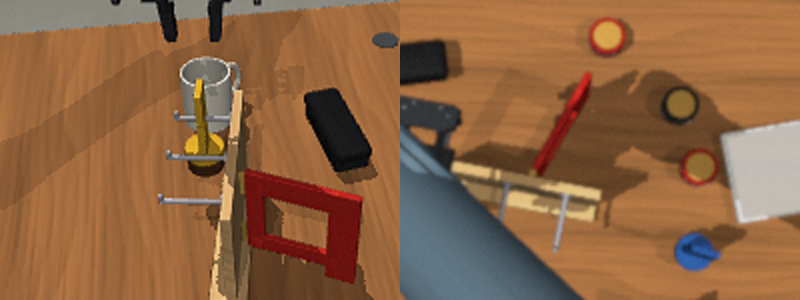

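The yellow brush hangs on peg 3 (side half, (200,115)), and the leg stands out. Now the blue brush.

Request:
step_arm(xyz=[[0,0,0],[0,0,0],[-0.296,0.063,0],[-0.296,0.063,0],[-0.296,0.063,0],[-0.296,0.063,0],[-0.296,0.063,0],[-0.296,0.063,0]], twist=[[0,0,0.034],[0,0,0.034],[0,0,0],[0,0,0],[0,0,0],[0,0,0],[0,0,0],[0,0,0]], hand=[0.6,0.6,0.6,0.6,0.6,0.6,0.6,0.6])

```text
time: 15.83
ee_pos: [0.4724, 0.0361, 0.2755]
orientation: [-3.14, 0.001, 1.2]
ft_force: [0.7, 0.4, 0.3]
width: 0.597
finger_force: 0.0
```

Request:
step_arm(xyz=[[-0.296,0.063,0],[-0.296,0.063,0],[-0.296,0.063,0.1],[-0.296,0.063,0.1],[0,0,0.05],[0,0,0],[0,0,0],[0,0,0]], twist=[[0,0,0],[0,0,0],[0,0,0],[0,0,0],[0,0,0],[0,0,0],[0,0,0],[0,0,0]], hand=[0.6,0.6,0.6,0.6,0.6,0.6,0.6,0.6])

```text
time: 16.5
ee_pos: [0.4508, -0.1039, 0.2466]
orientation: [-3.141, -0.001, 1.203]
ft_force: [-0.5, -0.1, 0.5]
width: 0.601
finger_force: 0.0
```

```bash
python3 - <<'E'
from h import *
s=read_state();c=calibration("wrist");print(s['ee_pos'],s['orientation'],s['qpos'])
im=read_camera("wrist");cv2.imwrite("pics/w3.png",im[:,:,::-1])
np.save("w3c.npy",c,allow_pickle=True)
print(blobs(im,'blue')[0])
E
```

```text
[ 0.45083531 -0.10390085  0.24663925] [-3.14135195e+00 -7.39369809e-04  1.20283307e+00] [ 0.74692014  0.28250178 -0.71750499  1.97464314  0.22412654  0.96355749
 -0.44791686]
[(array([260.1, 154.8]), [236, 125, 49, 76, 2225])]
```

View pics/w3.png

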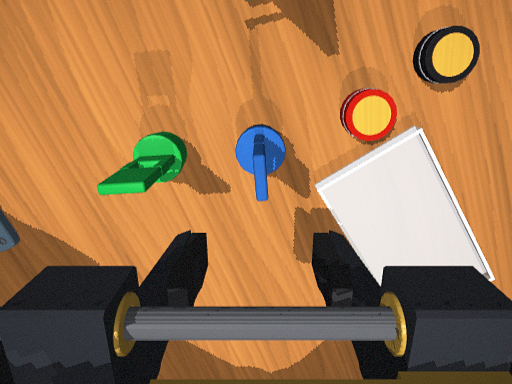

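The wrist view shows the blue brush: head (260,148), handle top edge from about (259,152) to (262,200). The green look-alike is to the left. The red tin is at (371,115) and the black one at (452,53).

```bash
python3 - <<'E'
from h import *
np.set_printoptions(precision=4,suppress=True)
c=np.load("w3c.npy",allow_pickle=True).item()
im=cv2.imread("pics/w3.png");hsv=cv2.cvtColor(im,cv2.COLOR_BGR2HSV)
m=cv2.inRange(hsv,np.array([100,100,30]),np.array([130,255,255]))
for v in range(176,204,4):
    u=np.where(m[v,200:320])[0]+200;print(v,u.min() if len(u) else 0,u.max() if len(u) else 0)
a=onz(c,259,151,.138);b=onz(c,262.3,200,.138);print(a,b,np.linalg.norm(a-b),(a+b)/2,np.arctan2(*(a-b)[:2][::-1]))
print("head",onz(c,260.5,150,.038))
for n,p in(("red",(372,115)),("black",(453,54))):print(n,onz(c,*p,.03))
E
```

```text
176 255 265
180 255 266
184 255 266
188 256 266
192 256 267
196 256 267
200 258 262
[ 0.4604 -0.0788  0.138 ] [ 0.448  -0.1185  0.138 ] 0.04160615375354789 [ 0.4542 -0.0986  0.138 ] 1.268256598320559
head [ 0.4544 -0.0989  0.038 ]
red [ 0.581 -0.108  0.03 ]
black [ 0.6749 -0.078   0.03  ]
```

Request:
step_arm(xyz=[[0,0,0],[0.049,0.015,0.239],[0,0,0.239],[0,0,0.239],[0,0,0.239],[0,0,0.239],[0,0,0],[0,0,0]], twist=[[0,0,-0.02],[0,0,0],[0,0,0],[0,0,0],[0,0,0],[0,0,0],[0,0,0],[0,0,0]], hand=[0.6,0.6,0.6,0.6,0.6,0.6,0.6,0.6])

```text
time: 17.22
ee_pos: [0.4538, -0.0991, 0.103]
orientation: [-3.139, -0.0, 1.265]
ft_force: [0.4, -0.5, -0.4]
width: 0.599
finger_force: 0.0
```

Request:
step_arm(xyz=[[0,0,0],[0,0,0],[0,0,0],[0,0,0],[0,0,0],[0,0,0],[0,0,0],[0,0,0]], twist=[[0,0,0],[0,0,0],[0,0,0],[0,0,0],[0,0,0],[0,0,0],[0,0,0],[0,0,0]], hand=[0,0,0,0,0,0,0,0], squeeze=30)

```text
time: 17.88
ee_pos: [0.454, -0.1005, 0.1032]
orientation: [3.142, 0.0, 1.263]
ft_force: [-0.1, -0.1, 1.8]
width: 0.111
finger_force: 29.9
```

Request:
step_arm(xyz=[[0,0,0],[0,0,-0.2],[0,0,-0.25],[0,0,-0.25],[0,0,-0.25],[0,0,-0.25],[0,0,-0.25],[0,0,-0.2]], twist=[[0,0,0],[0,0,0],[0,0,0],[0,0,0],[0,0,-0.016],[0,0,-0.016],[0,0,-0.016],[0,0,0]], hand=[0,0,0,0,0,0,0,0])

```text
time: 18.55
ee_pos: [0.4541, -0.1003, 0.3031]
orientation: [3.141, 0.0, 1.417]
ft_force: [0.4, -0.9, -0.9]
width: 0.115
finger_force: 29.9
```

Request:
step_arm(xyz=[[0.273,-0.1,0],[0.273,-0.1,0],[0.273,-0.1,0],[0.273,-0.1,0],[0.273,-0.1,0],[0.273,-0.1,0],[0,0,0],[0,0,0]], twist=[[0,0,0],[0,0,0],[0,0,0],[0,0,0],[0,0,0],[0,0,0],[0,0,0],[0,0,0]], hand=[0,0,0,0,0,0,0,0])

```text
time: 19.22
ee_pos: [0.4129, 0.1066, 0.3011]
orientation: [-3.141, 0.0, 1.419]
ft_force: [-0.2, -0.5, -1.7]
width: 0.11
finger_force: 29.9
```

Request:
step_arm(xyz=[[0,0,0.2],[0,0,0.2],[0,0,0.2],[0,0,0.2],[0,0,0.2],[0,0,0],[0,0,0],[0,0,0]], twist=[[0,0,0],[0,0,0],[0,0,0],[0,0,0],[0,0,0],[0,0,0],[0,0,0],[0,0,0]], hand=[0,0,0,0,0,0,0,0])

```text
time: 19.88
ee_pos: [0.4144, 0.1046, 0.182]
orientation: [3.141, -0.0, 1.413]
ft_force: [-0.3, 0.6, -0.3]
width: 0.111
finger_force: 29.9
```

```bash
python3 - <<'E'
from h import *
s=read_state();c=calibration("wrist");print(s['ee_pos'],rk(s['ee_pos']),s['orientation'])
a=read_camera("wrist")[:,:,::-1];b=read_camera("side")[:,:,::-1]
np.save("w4c.npy",c,allow_pickle=True)
cv2.imwrite("pics/w4.png",np.hstack([cv2.resize(a,(400,300)),cv2.resize(b[70:220,120:320],(400,300),interpolation=2)]))
E
```

```text
[0.41438722 0.10464285 0.18204798] (np.float64(-0.11604194197357783), np.float64(-0.07928201838836343)) [ 3.14072544e+00 -3.12720740e-04  1.41298354e+00]
```

View pics/w4.png

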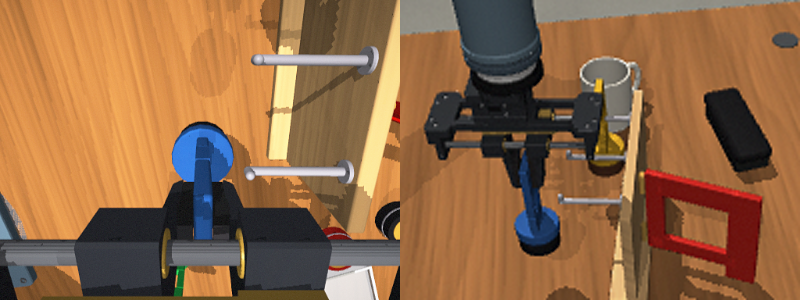

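The wrist half shows peg 1 from (250,174) to (345,172), level with the held eye.

Request:
step_arm(xyz=[[0,0.085,0],[0,0.085,0],[0,0.085,0],[0,0.085,0],[0,0.085,0],[0,0.085,0],[0,0.085,0],[0,0,0]], twist=[[0,0,0],[0,0,0],[0,0,0],[0,0,0],[0,0,0],[0,0,0],[0,0,0],[0,0,0]], hand=[0,0,0,0,0,0,0,0])

```text
time: 20.65
ee_pos: [0.4864, 0.0934, 0.1811]
orientation: [3.141, -0.001, 1.412]
ft_force: [-0.3, 0.2, -1.0]
width: 0.11
finger_force: 29.9
```

Request:
step_arm(xyz=[[0,0,0.036],[0,0,0.036],[0,0,0.036],[0,0,0],[0,0,0],[0,0,0],[0,0,0],[0,0,0]], twist=[[0,0,0],[0,0,0],[0,0,0],[0,0,0],[0,0,0],[0,0,0],[0,0,0],[0,0,0]], hand=[0,0,0,0,0,0,0,0])

```text
time: 21.32
ee_pos: [0.4835, 0.094, 0.1683]
orientation: [-3.141, 0.001, 1.415]
ft_force: [-2.2, -1.3, 6.5]
width: 0.109
finger_force: 30.0
```

Request:
step_arm(xyz=[[0,0,0],[0,0,0],[0,0,0],[0,0,0],[0,0,-0.1],[0,0,-0.2],[0,0,-0.3],[0,0,-0.3]], twist=[[0,0,0],[0,0,0],[0,0,0],[0,0,0],[0,0,0],[0,0,0],[0,0,0],[0,0,0]], hand=[0.3,0.3,0.3,0.3,0.3,0.3,0.3,0.3])

```text
time: 21.98
ee_pos: [0.4833, 0.094, 0.2776]
orientation: [-3.14, -0.0, 1.415]
ft_force: [1.9, 0.1, 0.0]
width: 0.3
finger_force: 0.0
```

Request:
step_arm(xyz=[[0,0,0],[0,0,0],[-0.303,0.075,0],[-0.303,0.075,0],[-0.303,0.075,0],[-0.303,0.075,0],[-0.303,0.075,0],[-0.303,0.075,0]], twist=[[0,0,-0.0385],[0,0,-0.0385],[0,0,-0.036],[0,0,0],[0,0,0],[0,0,0],[0,0,0],[0,0,0]], hand=[0.3,0.3,0.85,0.85,0.85,0.85,0.85,0.85])

```text
time: 22.65
ee_pos: [0.5766, -0.113, 0.2771]
orientation: [3.141, 0.0, 1.769]
ft_force: [0.8, 1.3, -0.1]
width: 0.728
finger_force: 0.0
```

Request:
step_arm(xyz=[[0,0,0],[0,0,0],[0,0,0],[0,0,0],[0,0,0],[0,0,0],[0,0,0],[0,0,0]], twist=[[0,0,0],[0,0,0],[0,0,0],[0,0,0],[0,0,0],[0,0,0],[0,0,0],[0,0,0]], hand=[0.85,0.85,0.85,0.85,0.85,0.85,0.85,0.85])

```text
time: 23.32
ee_pos: [0.576, -0.1106, 0.2763]
orientation: [3.142, 0.0, 1.77]
ft_force: [0.7, -0.2, -0.3]
width: 0.85
finger_force: 0.0
```

```bash
python3 - <<'E'
from h import *
s=read_state();c=calibration("wrist");print(s['ee_pos'],s['orientation'])
a=read_camera("wrist");b=read_camera("side")
for k,z in(("lid",.03),):
    for x in blobs(a,k,100)[0]: print(x, onz(c,*x[0],z))
    for x in blobs(b,k,50)[0]: print('side',x[0], onz(calibration('side'),*x[0],z))
cv2.imwrite("pics/w5.png",np.hstack([cv2.resize(a[:,:,::-1],(400,300)),cv2.resize(b[70:220,120:320,::-1],(400,300),interpolation=2)]))
E
```

```text
[ 0.57603237 -0.11061432  0.27629755] [3.14155200e+00 2.41976105e-04 1.76976451e+00]
(array([47.2, 23.5]), [24, 0, 51, 56, 1816]) [ 0.32425816 -0.02182257  0.03      ]
(array([124.7, 149.1]), [0, 0, 274, 306, 43092]) [ 0.41625549 -0.14449262  0.03      ]
(array([130.4,  10.7]), [126, 0, 10, 29, 101]) [0.41170155 0.00846877 0.03      ]
(array([333.2,   4.5]), [323, 0, 19, 14, 141]) [0.623211   0.05713519 0.03      ]
(array([392.3, 145.7]), [280, 0, 232, 294, 35774]) [ 0.73434703 -0.07614243  0.03      ]
(array([452.1,   9.7]), [442, 0, 20, 25, 206]) [0.74939932 0.07750953 0.03      ]
(array([474.3,   8.5]), [467, 0, 15, 18, 158]) [0.77225482 0.08328766 0.03      ]
(array([485.8,  16.2]), [478, 0, 17, 40, 320]) [0.7873744  0.07877462 0.03      ]
(array([354.6,  24.2]), [344, 9, 22, 34, 323]) [0.65105499 0.04333828 0.03      ]
(array([15.2, 41.1]), [10, 22, 13, 32, 255]) [ 0.28967715 -0.0466792   0.03      ]
(array([109.4,  63.3]), [104, 28, 12, 76, 239]) [ 0.39256912 -0.04932225  0.03      ]
(array([279.7,  76.4]), [271, 36, 19, 69, 301]) [ 0.58305667 -0.02518262  0.03      ]
(array([491.2, 222.1]), [466, 166, 46, 99, 1072]) [ 0.89444465 -0.14754434  0.03      ]
(array([498.6, 239. ]), [482, 206, 30, 59, 365]) [ 0.91445876 -0.16874834  0.03      ]
(array([341.5, 298.3]), [334, 290, 18, 16, 187]) [ 0.73465145 -0.30123956  0.03      ]
(array([361. , 361.5]), [319, 341, 72, 38, 1615]) [ 0.79598809 -0.40714086  0.03      ]
(array([274.6, 375.6]), [249, 371, 46, 8, 199]) [ 0.67162558 -0.46110785  0.03      ]
side [332.3 208. ] [0.77675445 0.03792088 0.03      ]
side [302.8 248.7] [ 0.67416605 -0.07609416  0.03      ]
side [265.7 263.7] [ 0.58005748 -0.10521505  0.03      ]
```

View pics/w5.png

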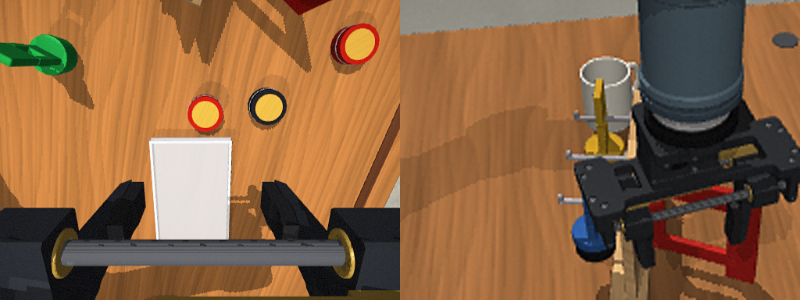

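The wrist half shows the red tin's lid at (205,113) and the black one's at (267,106). The side half shows both brushes hanging.

```bash
python3 - <<'E'
from h import *
c=calibration("wrist")
for p in((205,113),(267,106)): print(onz(c,p[0]*1.28,p[1]*1.28,.033))
E
```

```text
[ 0.57938448 -0.10562232  0.033     ]
[ 0.67000345 -0.07637538  0.033     ]
```

Request:
step_arm(xyz=[[0.016,0.029,0.3],[0,0,0.32],[0,0,0.32],[0,0,0.32],[0,0,0.32],[0,0,0.32],[0,0,0.25],[0,0,0.09]], twist=[[0,0,0],[0,0,0],[0,0,0],[0,0,0],[0,0,0],[0,0,0],[0,0,0],[0,0,0]], hand=[0.85,0.85,0.85,0.85,0.85,0.85,0.85,0.85])

```text
time: 24.08
ee_pos: [0.5761, -0.1083, 0.003]
orientation: [-3.136, -0.002, 1.769]
ft_force: [-1.4, -0.4, -0.2]
width: 0.846
finger_force: 0.0
```

Request:
step_arm(xyz=[[0,0,0],[0,0,0],[0,0,0],[0,0,0],[0,0,0],[0,0,0],[0,0,0],[0,0,0]], twist=[[0,0,0],[0,0,0],[0,0,0],[0,0,0],[0,0,0],[0,0,0],[0,0,0],[0,0,0]], hand=[0.85,0.5,0.5,0.5,0.5,0.5,0.5,0.5], squeeze=20)

```text
time: 24.75
ee_pos: [0.5806, -0.1088, 0.0094]
orientation: [3.139, 0.001, 1.769]
ft_force: [-1.1, -0.3, 7.6]
width: 0.633
finger_force: 20.0
```

Request:
step_arm(xyz=[[0,0,-0.15],[0,0,-0.3],[0,0,-0.3],[-0.298,-0.037,0],[-0.298,-0.037,0],[-0.298,-0.037,0],[-0.298,-0.037,0],[-0.298,-0.037,0]], twist=[[0,0,0],[0,0,0],[0,0,0],[0,0,0],[0,0,0],[0,0,0],[0,0,0],[0,0,0]], hand=[0.5,0.5,0.5,0.5,0.5,0.5,0.5,0.5])

```text
time: 25.42
ee_pos: [0.5925, -0.2904, 0.0984]
orientation: [3.141, 0.001, 1.769]
ft_force: [0.9, 0.1, -1.1]
width: 0.632
finger_force: 20.0
```

Request:
step_arm(xyz=[[-0.298,-0.037,0],[0,0,0],[0,0,0.2],[0,0,0.2],[0,0,0.15],[0,0,0],[0,0,0],[0,0,0]], twist=[[0,0,0],[0,0,0],[0,0,0],[0,0,0],[0,0,0],[0,0,0],[0,0,0],[0,0,0]], hand=[0.5,0.5,0.5,0.5,0.5,0.5,0.5,0.5])

```text
time: 26.08
ee_pos: [0.5962, -0.324, 0.0327]
orientation: [3.14, 0.001, 1.769]
ft_force: [0.4, 0.6, -1.9]
width: 0.631
finger_force: 20.0
```

Request:
step_arm(xyz=[[0,0,0.08],[0,0,0.075],[0,0,0.01],[0,0,0],[0,0,0],[0,0,0],[0,0,0],[0,0,0]], twist=[[0,0,0],[0,0,0],[0,0,0],[0,0,0],[0,0,0],[0,0,0],[0,0,0],[0,0,0]], hand=[0.5,0.5,0.5,0.5,0.5,0.8,0.8,0.8])

```text
time: 26.75
ee_pos: [0.5948, -0.324, 0.0111]
orientation: [-3.141, -0.0, 1.769]
ft_force: [0.8, -0.0, -0.6]
width: 0.799
finger_force: 0.0
```

Request:
step_arm(xyz=[[0,0,0],[0,0,-0.1],[0,0,-0.3],[0,0,-0.3],[0,0,-0.3],[0,0,0],[0,0,0],[0,0,0]], twist=[[0,0,0],[0,0,0],[0,0,0],[0,0,0],[0,0,0],[0,0,0],[0,0,0],[0,0,0]], hand=[0.8,0.8,0.8,0.85,0.85,0.85,0.85,0.85])

```text
time: 27.42
ee_pos: [0.5948, -0.3242, 0.1316]
orientation: [-3.141, 0.0, 1.769]
ft_force: [-0.7, -0.2, -0.1]
width: 0.852
finger_force: 0.0
```

```bash
python3 - <<'E'
from h import *
for n in("top","side"):
    c=calibration(n);a=read_camera(n);cv2.imwrite(f"pics/{n}6.png",a[:,:,::-1])
    for k in('lid','blue','yellow'):
        for x in blobs(a,k,20)[0]: print(n,k,x[0],x[1][4],onz(c,*x[0],.033))
E
```

```text
top lid [263.2 127. ] 139 [0.77379176 0.03361106 0.033     ]
top lid [382.1 189.4] 149 [ 0.59503606 -0.32626787  0.033     ]
top blue [239.9 222.2] 221 [0.48465435 0.09481449 0.033     ]
top yellow [182.8 211.9] 205 [0.50984009 0.26371951 0.033     ]
side lid [296.9 108.8] 21 [0.77082147 0.47272397 0.033     ]
side lid [153.2 122.7] 31 [0.29664213 0.46749786 0.033     ]
side lid [270.2 123.1] 42 [0.67089906 0.40989623 0.033     ]
side lid [144.3 242.4] 75 [ 0.2958817  -0.00703527  0.033     ]
side lid [134.3 345. ] 25 [ 0.29073715 -0.25854378  0.033     ]
side lid [290.7 356.1] 320 [ 0.59747362 -0.3217883   0.033     ]
side lid [163.9 361.1] 27 [ 0.35066499 -0.29833651  0.033     ]
side lid [394.  368.4] 37 [ 0.78868608 -0.37075484  0.033     ]
side yellow [218.6 114.2] 26 [0.50969967 0.48162191 0.033     ]
side yellow [215.7 142.1] 42 [0.49146452 0.34183272 0.033     ]
```

View pics/side6.png

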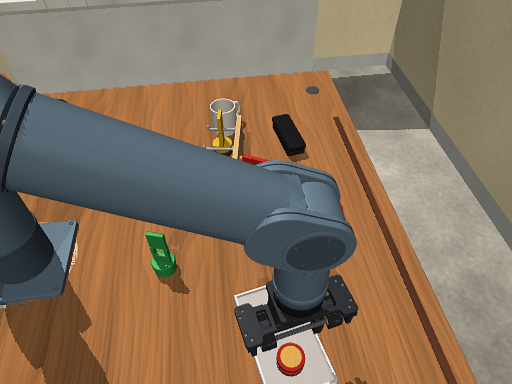

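The red tin lies in the tray at (291,358), and the arm hides the black one. Move over it and look.

Request:
step_arm(xyz=[[0.235,0.13,-0.15],[0.235,0.13,-0.15],[0.235,0.13,-0.15],[0.235,0.13,-0.15],[0.235,0.13,-0.15],[0.235,0.13,-0.15],[0.235,0.13,-0.15],[0.235,0.13,-0.15]], twist=[[0,0,0],[0,0,0],[0,0,0],[0,0,0],[0,0,0],[0,0,0],[0,0,0],[0,0,0]], hand=[0.85,0.85,0.85,0.85,0.85,0.85,0.85,0.85])

```text
time: 28.18
ee_pos: [0.6728, -0.0769, 0.2748]
orientation: [-3.139, -0.001, 1.769]
ft_force: [0.3, -0.4, -0.2]
width: 0.85
finger_force: 0.0
```

Request:
step_arm(xyz=[[0,0,0],[0,0,0],[0,0,0],[0,0,0],[0,0,0],[0,0,0],[0,0,0],[0,0,0]], twist=[[0,0,0],[0,0,0],[0,0,0],[0,0,0],[0,0,0],[0,0,0],[0,0,0],[0,0,0]], hand=[0.85,0.85,0.85,0.85,0.85,0.85,0.85,0.85])

```text
time: 28.85
ee_pos: [0.673, -0.0789, 0.2753]
orientation: [-3.141, 0.0, 1.768]
ft_force: [0.1, 0.1, -0.1]
width: 0.85
finger_force: 0.0
```

```bash
python3 - <<'E'
from h import *
s=read_state();c=calibration("wrist");print(s['ee_pos'],s['orientation'],proj(c,[.672,-.078,.03]))
a=read_camera("wrist");cv2.imwrite("pics/w7.png",a[:,:,::-1])
COL['l2']=((20,100,150),(27,200,255))
hsv=cv2.cvtColor(a,cv2.COLOR_RGB2HSV);u,v=proj(c,[.672,-.078,.03]).astype(int);print(hsv[v,u])
h=hsv[v,u].astype(int)
COL['l2']=(h-[4,50,60],h+[4,50,60])
for x in blobs(a,'l2',400)[0]: print(x,onz(c,*x[0],.03))
b=read_camera("side")
for x in blobs(b,'lid',80)[0]: print('side',x[0], onz(calibration('side'),*x[0],.033))
E
```

```text
[ 0.67301602 -0.07893486  0.27528727] [-3.14113103e+00  2.72272754e-06  1.76818963e+00] [258.21291754 147.07898507]
[ 23 172 249]
(array([368.6,  67.5]), [351, 48, 37, 39, 1121]) [0.77602948 0.03541374 0.03      ]
(array([259.7, 147.4]), [243, 131, 34, 34, 917]) [ 0.67384531 -0.07803398  0.03      ]
side [332.3 208. ] [0.77572592 0.03551602 0.033     ]
side [302.8 248.7] [ 0.67352098 -0.07807284  0.033     ]
side [290.5 356. ] [ 0.59712198 -0.32154698  0.033     ]
```

Request:
step_arm(xyz=[[0.005,0,0.3],[0,0,0.32],[0,0,0.32],[0,0,0.32],[0,0,0.32],[0,0,0.32],[0,0,0.23],[0,0,0.07]], twist=[[0,0,0],[0,0,0],[0,0,0],[0,0,0],[0,0,0],[0,0,0],[0,0,0],[0,0,0]], hand=[0.85,0.85,0.85,0.85,0.85,0.85,0.85,0.85])

```text
time: 29.62
ee_pos: [0.6697, -0.0779, 0.0065]
orientation: [-3.135, -0.001, 1.769]
ft_force: [-1.8, -0.5, -0.7]
width: 0.848
finger_force: 0.0
```

Request:
step_arm(xyz=[[0,0,0],[0,0,0],[0,0,0],[0,0,0],[0,0,0],[0,0,0],[0,0,0],[0,0,0]], twist=[[0,0,0],[0,0,0],[0,0,0],[0,0,0],[0,0,0],[0,0,0],[0,0,0],[0,0,0]], hand=[0.85,0.5,0.5,0.5,0.5,0.5,0.5,0.5], squeeze=20)

```text
time: 30.28
ee_pos: [0.6745, -0.0778, 0.0139]
orientation: [3.139, 0.001, 1.769]
ft_force: [-1.2, -1.2, 6.8]
width: 0.629
finger_force: 20.0
```

Request:
step_arm(xyz=[[0,0,-0.15],[0,0,-0.3],[0,0,-0.3],[-0.21,-0.209,0],[-0.21,-0.209,0],[-0.21,-0.209,0],[-0.21,-0.209,0],[-0.21,-0.209,0]], twist=[[0,0,0],[0,0,0],[0,0,0],[0,0,0],[0,0,0],[0,0,0],[0,0,0],[0,0,0]], hand=[0.5,0.5,0.5,0.5,0.5,0.5,0.5,0.5])

```text
time: 30.95
ee_pos: [0.5742, -0.2274, 0.1033]
orientation: [3.141, 0.001, 1.769]
ft_force: [0.7, -0.5, -1.4]
width: 0.631
finger_force: 20.0
```

Request:
step_arm(xyz=[[0,0,0],[0,0,0.2],[0,0,0.2],[0,0,0.15],[0,0,0],[0,0,0],[0,0,0],[0,0,0]], twist=[[0,0,0],[0,0,0],[0,0,0],[0,0,0],[0,0,0],[0,0,0],[0,0,0],[0,0,0]], hand=[0.5,0.5,0.5,0.5,0.5,0.5,0.5,0.5])

```text
time: 31.62
ee_pos: [0.5763, -0.2261, 0.0375]
orientation: [3.139, 0.001, 1.769]
ft_force: [0.2, 0.1, -2.0]
width: 0.63
finger_force: 20.0
```

Lower 20 mm, release, rise, and withdraw to the start side.

Request:
step_arm(xyz=[[0,0,0.08],[0,0,0.075],[0,0,0.01],[0,0,0],[0,0,0],[0,0,0],[0,0,0],[0,0,0]], twist=[[0,0,0],[0,0,0],[0,0,0],[0,0,0],[0,0,0],[0,0,0],[0,0,0],[0,0,0]], hand=[0.5,0.5,0.5,0.5,0.5,0.8,0.8,0.8])

```text
time: 32.28
ee_pos: [0.5746, -0.2259, 0.0152]
orientation: [-3.141, -0.0, 1.769]
ft_force: [-0.8, -0.0, -0.5]
width: 0.8
finger_force: 0.0
```

Request:
step_arm(xyz=[[0,0,0],[0,0,-0.1],[0,0,-0.3],[0,0,-0.3],[0,0,-0.3],[0,0,-0.3],[0,0,-0.3],[0,0,0]], twist=[[0,0,0],[0,0,0],[0,0,0],[0,0,0],[0,0,0],[0,0,0],[0,0,0],[0,0,0]], hand=[0.8,0.8,0.8,0.8,0.8,0.8,0.8,0.8])

```text
time: 32.95
ee_pos: [0.5789, -0.226, 0.216]
orientation: [3.132, 0.005, 1.769]
ft_force: [1.0, -0.1, -0.6]
width: 0.803
finger_force: 0.0
```

Request:
step_arm(xyz=[[-0.25,-0.2,0],[-0.25,-0.2,0],[-0.25,-0.2,0],[-0.25,-0.2,0],[-0.25,-0.2,0],[-0.25,-0.2,0],[-0.25,-0.2,0],[-0.25,-0.2,0]], twist=[[0,0,0],[0,0,0],[0,0,0],[0,0,0],[0,0,0],[0,0,0],[0,0,0],[0,0,0]], hand=[0.8,0.8,0.8,0.8,0.8,0.8,0.8,0.8])

```text
time: 33.62
ee_pos: [0.4327, -0.5006, 0.2084]
orientation: [3.141, 0.0, 1.769]
ft_force: [1.1, 0.1, -0.6]
width: 0.799
finger_force: 0.0
```

```bash
python3 - <<'E'
from h import *
t=calibration("top");a=read_camera("top");b=read_camera("side")
tc=np.array([.5865,-.2753]);tx=np.array([.98,.2])
for x in blobs(a,'lid',50)[0]:
    p=onz(t,*x[0],.034);d=p[:2]-tc;print(p,'tray',d@tx,d@[-.2,.98])
for k in('blue','yellow','red'): print(k,[y[0] for y in blobs(a,k)[0]])
cv2.imwrite("pics/end.png",np.hstack([cv2.resize(a[90:300,130:410,::-1],(400,300)),cv2.resize(b[70:384,120:380,::-1],(400,483))[:300] if 0 else cv2.resize(b[90:384,130:370,::-1],(400,300))]))
E
```

```text
[0.77322057 0.03334338 0.034     ] tray 0.24471483929862872 0.2651264016836352
[ 0.59826268 -0.32745778  0.034     ] tray 0.001095866448317974 -0.053467156666140284
[ 0.57528871 -0.22567735  0.034     ] tray -0.001062536844345683 0.050872451055015006
blue [array([240. , 222.3])]
yellow [array([182.8, 211.8])]
red [array([258.7, 131.2]), array([270.4, 129.9]), array([240.6, 172.5]), array([375. , 190.7])]
```

View pics/end.png

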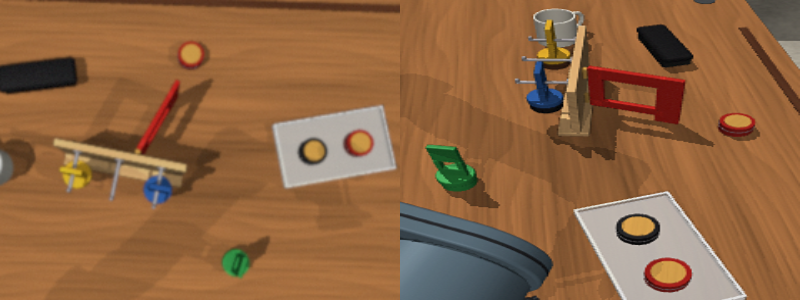

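Both tins lie flat in the tray, at tray y = +51 and -53 mm. Both brushes hang on pegs 3 and 1, the leg is out, and the mug and black brush have not moved.

```bash
python3 -c "
from bench import *
print(sign_off())"
```

```text
the job is handed in; nothing more can be done
None
```

The job is handed in (no verdict came back): the leg was pushed to its stop before the yellow brush went on peg 3 and the blue on peg 1 (the plain wood one was absent), both tins lie flat in the tray, and the mug, black brush and look-alikes were left alone.

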